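# Refit the purifier's drip tray

## Task

The washed drip tray of the white water purifier lies on the blue draining mat. Refit it: slip its rear tongue under the black lip at the back of the purifier's recess with the front held up, then lower the front until the tray sits level and fully home in the recess, and let go. Leave the tumbler, soap bottle, steel bowl and instrument cassette where they stand.

Things in the scene. Friction and masses are not known exactly. Their poses are not given: they have to be found in the camera images.
- drip_tray: Loose drip tray, 0.16-0.30 kg, lying level on the 4 mm draining mat: a grey rigid box 85 mm deep (own x), 140 mm wide (y), 30 mm tall with a steel grille on top, a tongue at the rear (+x) and a blue grip at the front (-x). Origin: centre of the box's underside; z up.
- tongue_tip (a point): On the tray, axes as the tray's: middle of the lower rear edge of the tongue, at x = +66.5, y = 0, z = 0 mm of the tray. The grey tongue juts 24 mm from the box's rear face (x = +42.5), level with the underside; 100 mm wide, 6 mm thick.
- grip_end (a point): On the tray: free end of the blue grip, at x = -66.8, y = 0, z = +57.7 mm of the tray. The grip is a flat-sided bar 36 mm wide (along y), 12 mm thick. Its centre line runs up from x = -38.5, z = 24 mm to this end, 44 mm, leaning 40 degrees from vertical towards -x. Pinch it across its 36 mm width with the tool along the bar.
- purifier: White counter-top water purifier, fixed, 212 mm wide, 382 mm tall. Origin: on the counter (z = 0), directly below the origin of a seated tray; front is -x, y across, z up. A seated tray has its axes parallel to these. Its foot, in front of the column, holds the open-topped recess for the tray.
- recess (a point): On the purifier, axes as its own: point of the recess floor at x = 0, y = 0, z = 12 mm of the purifier. Recess: inner front wall at x = -45, back wall (column face) at x = +69, sides at y = -74 and +74 mm. Front rim (12 mm thick) and side cheeks (32 mm) rise to z = 36 mm. It is 5 mm longer than tray with tongue, 8 mm wider.
- lip_edge (a point): On the purifier, axes as its own: middle of the lower front edge of the black lip, at x = +55, y = 0, z = +26 mm of the purifier. The lip is 6 mm thick, as wide as the recess, and overhangs the recess floor by 14 mm from the back wall; 14 mm free height beneath it.
- spout_tip (a point): On the purifier: lower end of the steel spout (22 mm thick), at x = 0, y = 0, z = 224 mm of the purifier. It hangs from the dispensing head that overhangs the recess: 120 mm wide (y = -60 to +60), from the column (x = +69) forward to x = -26 mm, underside at z = 250 mm.
- tumbler: Blue plastic tumbler, loose, 70 mm wide, 100 mm tall, standing; origin: centre of its underside. Leave alone.
- soap_bottle: Clear bottle with blue label, loose, 60 mm wide, 150 mm tall, standing; origin: centre of its underside. Leave alone.
- steel_bowl: Steel bowl, loose, 110 mm wide, 45 mm tall; origin: centre of its underside. Leave alone.
- cassette: Open steel instrument cassette, loose, 190 mm (own x) by 120 mm by 28 mm tall; origin: centre of its underside. Leave alone.
Mind the look-alikes: they are no part of the job. Leave any orange look-alike of the drip_tray alone.

How it is judged:
On the way:
1. the tray's tongue is under the lip while the tray's front is still raised (x of tongue_tip in the frame of purifier above 0.059 m and z of tongue_tip in the frame of purifier below 0.022 m and angle between drip_tray's own z axis and vertical above 0.1 rad), for 0.1 s.
At the end, for the whole second after the job is handed in: The tray rests released in the recess: tongue at least 7 mm under the lip, underside on the recess floor within 4 mm, within 9 mm of its seated place, facing the purifier's way, level within 2.3 degrees, at rest (x of tongue_tip in the frame of purifier above 0.062 m and z of drip_tray in the frame of purifier between 0.008 and 0.015 m and horizontal distance between drip_tray and purifier below 0.009 m and angle between drip_tray's own z axis and vertical below 0.04 rad and angle between the x axis of drip_tray and the x axis of purifier, either way round below 0.15 rad and linear speed of drip_tray below 0.02 m/s and contact force between drip_tray and the fingers below 0.1 N); the robot touches nothing.
It fails at once if the tumbler, soap bottle, bowl or cassette is pushed more than 30 mm or tipped over (distance of any of tumbler, soap_bottle, steel_bowl, cassette from where it was at the start of the episode above 0.03 m or angle between any of tumbler, soap_bottle's own z axis and vertical above 0.5 rad).
It also fails if it takes over 40 s, if anything falls off the work surface, if the arm or the gripper's body presses on something with over 40 N, if the wrist force passes 120 N, or if a joint passes its speed limit or range.

## Robot

A 7-joint arm with a two-finger parallel gripper is mounted at the origin on the work surface. World frame = base frame: x ahead of the robot, y to its left, z up, the work surface at z = 0. Lengths are in m, angles in rad, forces in N, time in s.
With the tool pointing down it reaches from about 0.4 to 0.875 m from the base axis. Payload 6.5 kg.
Tool frame: the origin (TCP) lies at the very end of the fingers, on their centre line; the grasp point (between the pads) lies manip.hold_point_z behind it (manip.hold_point_z is the distance from the TCP to the grasp point, in m); z points along the fingers, y is the line along which they close (so a half turn about z gives the same grasp; the last joint's range is limited). The gripper opens to 85 mm and grips with 20 to 120 N. Pads are 22 mm wide; open, the fingers measure 114 mm over their backs; the gripper's body (76 mm by 85 mm) begins 54 mm behind the grasp point. The pads swing forward as they close: fully open they stand 13 mm farther back than shut.
Start: joints at [1.05, 0.536, -0.004, 1.538, 0.003, 1.067, -0.071], TCP at [0.286, -0.584, 0.231] pointing down, gripper open.
Joint ranges: [-2.7, 2.7], [-0.37, 2.16], [-1.27, 1.26], [0.24, 2.4], [-1.31, 4.45], [0.19, 1.91], [-2.76, 2.76]. Speed limits (rad/s): [2.39, 2.39, 3.14, 3.14, 3.14, 3.14, 3.14].

## Interface

Orientations are given as a 3x3 rotation matrix whose columns are the frame's x, y, z axes.
In Python, from plant import manip gives the robot as it stands.
- The arm moves only by the tool step_arm, never from a script. Its argument "targets" is a list of rows, each an object with "xyz": the shift along the tool's x, y, z in mm, a list of three; "delta_rot": the turn, a rotation vector about the tool's x, y, z in degrees, a list of three; "grip": the closure in counts, from 0 (fully open) to 255 (shut). A call has 1 to 20 rows; each row is the pose to reach, as a shift and turn from the pose commanded when the call began, along the tool's axes at that moment; what a row does not reach only later rows make up. A row lasts 1/8 s, in which the tool goes at most 62.5 mm and 10.7 degrees, less where a joint would pass 70% of its speed; a pose out of reach is approached as far as the arm can. A call with a gripper value outside its range is refused whole. The fingers move at their own pace and stop on an object; "force" is the grip in N (left out, the last holds). Time passes only in rows, so rows that repeat a pose let the fingers close. It gives the time, the measured TCP pose, the force, the opening and the grip force at its end, in the units of the state.
- manip.observe(): the state, without advancing time (a new reading comes with each control period).
- manip.capture(name): name is "scene" or "top" or "wrist"; returns the picture (400x640x3 uint8, red, green, blue); there is no depth.
- manip.camera_model(name): a dict with "K" (3x3 intrinsics, pixels), "eye" and "rotation" of the camera in the world; the wrist camera has in their place "T_tool_cam" (4x4, takes a point from camera to tool coordinates, whose origin is the TCP and whose axes are the flange's). Camera axes: x right, y down, z forward; pixel columns grow to the right and rows downward; lengths in m; the calibration is good to about 2 mm. The wrist camera is an equidistant fisheye: a pixel r from the principal point sees the ray r / f radians off the axis. A picture is of the moment at which its call begins: read the wrist's pose just before it. camera_model takes no time and is no camera call.
- manip.job_done(): hands the job in; it is judged then, once.
Trained networks look in the newest picture that a camera, given by its name, has taken for a name from the list of things; names that differ only in an ending like _2 or _b are one class to them, and where a whole thing is asked for, a point or a joint stands for the part that bears it (a point fixed in the world has none). Each returns a list of dicts, best first, with "score" (0 to 1); they miss things now and then, are a little off and sometimes report something else, mostly with a low value. They report only what shows in the picture. A call takes as long as a camera call. They do not tell look-alikes from the thing itself.
- manip.recognise(camera, query): "bbox" ([left, top, width, height] as shares, 0 to 1, of the picture: columns of its width, rows of its height, round what is visible of it).
- manip.landmark_of(camera, query): "centre" ([column, row] as shares, 0 to 1, of the picture: columns of its width, rows of its height: a listed point, or the origin of a listed thing).
The state is a dict: "t": time; "joints": joint angles; "qd": joint speeds; "joint_efforts": joint torques, N m; "eef_pos": TCP position; "tcp_rot": TCP orientation; "wrist_force": force on the tool from outside, world axes, zero at the start; "ft_torque": the same for the moment, N m; "finger_gap": opening from 0.0 (shut) to 1.0 (fully open); "gripper_force": force on a finger pad.
Only numpy, scipy, OpenCV 4.12 (cv2) and the standard library are available. Lean on these libraries where they do the work, as an engineer would, in place of code of your own. Each camera call takes 0.05 s, during which the arm holds its last target. There are 200 camera calls.

## Working session

There is one attempt and no reset: what is moved stays moved. The work goes in short steps, Python scripts to look and compute and a tool call to move; the robot and the scene stay as the last step left them, time stands still between calls to the robot, and variables do not carry over. Pictures are saved under pics/ and viewed, at most 11 in all, crops included, and the job is handed in when it is done.

Besides the shell and the picture viewer there is one more tool, called after "Call:" in YAML: its name, and indented under it one key for each argument. step_arm: Moves the arm, as the interface text tells. Its arguments: {"type":"object","properties":{"targets":{"type":"array"},"force":{"type":"number"}},"required":["targets"]}

```bash
mkdir -p pics; ls
cat > h.py <<'E'
import numpy as np, cv2
from plant import manip
def snap(cam,name):
    im=manip.capture(cam); cv2.imwrite('pics/'+name,im[:,:,::-1]); return im
def ray(cam,uv,st=None):
    m=manip.camera_model(cam); K=np.array(m['K']); u,v=uv
    x=(u-K[0,2])/K[0,0]; y=(v-K[1,2])/K[1,1]
    if 'eye' in m:
        d=np.array(m['rotation'])@np.array([x,y,1]); return np.array(m['eye']),d/np.linalg.norm(d)
    th=np.hypot(x,y); d=np.array([0,0,1.]) if th<1e-9 else np.array([x/th*np.sin(th),y/th*np.sin(th),np.cos(th)])
    T=np.array(m['T_tool_cam']); R=np.array(st['tcp_rot']); p=np.array(st['eef_pos'])
    return p+R@T[:3,3], R@T[:3,:3]@d
def tri(rays):
    A=np.zeros((3,3)); b=np.zeros(3)
    for o,d in rays:
        P=np.eye(3)-np.outer(d,d); A+=P; b+=P@o
    X=np.linalg.solve(A,b); return X,[np.linalg.norm((np.eye(3)-np.outer(d,d))@(X-o)) for o,d in rays]
def atz(r,z): o,d=r; return o+d*(z-o[2])/d[2]
E
python3 - <<'E'
from h import *
np.set_printoptions(precision=4,suppress=True)
print(manip.hold_point_z, manip.observe())
for c in ('scene','top','wrist'):
    snap(c,c+'0.png'); print(c,manip.camera_model(c))
    for q in ('tongue_tip','grip_end','drip_tray','recess','lip_edge','spout_tip','purifier'):
        print(c,q,[(np.round(np.array(d['centre'])*[640,400],1),round(d['score'],2)) for d in manip.landmark_of(c,q)[:3]])
E
```

```text
pics
0.0187 {'t': 0.0, 'joints': array([ 1.0498,  0.5372, -0.0044,  1.5389,  0.0025,  1.0673, -0.0712]), 'qd': array([ 0.0016,  0.0006,  0.0018,  0.0002, -0.0007,  0.0001,  0.0004]), 'joint_efforts': array([ -0.0006, -58.342 ,   1.0482, -25.9101,   0.0123,   0.0095,
         0.    ]), 'eef_pos': array([ 0.2852, -0.5834,  0.2304]), 'tcp_rot': array([[ 0.8983,  0.4393, -0.0009],
       [ 0.4393, -0.8983,  0.0016],
       [-0.0001, -0.0018, -1.    ]]), 'wrist_force': array([2.1321, 0.2664, 0.1689]), 'ft_torque': array([-0.0102, -0.0176, -0.0095]), 'gripper_force': 0.0, 'finger_gap': 1.0049833478281005}
scene {'K': array([[412.4985,   0.    , 319.5807],
       [  0.    , 412.4985, 201.2737],
       [  0.    ,   0.    ,   1.    ]]), 'eye': array([ 1.0213, -0.8616,  0.8971]), 'rotation': array([[ 0.82  ,  0.3684, -0.438 ],
       [ 0.5723, -0.5237,  0.631 ],
       [ 0.0031, -0.7681, -0.6403]])}
scene tongue_tip [(array([336.8, 250. ]), 0.71), (array([181.5, 297.7]), 0.71)]
scene grip_end [(array([301.3, 257.9]), 0.85), (array([119.7, 298. ]), 0.62), (array([337.5, 250.2]), 0.55)]
scene dr
[... 1050 characters left out ...]
0.89), (array([243.7, 210.2]), 0.61)]
top spout_tip [(array([231.5, 205. ]), 0.62), (array([327.2, 183.2]), 0.27)]
top purifier [(array([245.3, 211.3]), 0.6)]
wrist {'K': array([[309.7069,   0.    , 326.4192],
       [  0.    , 309.7069, 200.0452],
       [  0.    ,   0.    ,   1.    ]]), 'T_tool_cam': array([[ 0.0004, -0.9648, -0.2629,  0.0675],
       [ 1.    ,  0.0004, -0.    , -0.0006],
       [ 0.0001, -0.2629,  0.9648, -0.1424],
       [ 0.    ,  0.    ,  0.    ,  1.    ]])}
wrist tongue_tip [(array([295.1, 109.6]), 0.76)]
wrist grip_end [(array([342.9, 221.4]), 0.73)]
wrist drip_tray [(array([318.4, 160.3]), 0.84)]
wrist recess []
wrist lip_edge []
wrist spout_tip []
wrist purifier []
```

```bash
cd pics; python3 -c "
import cv2
a=[cv2.imread(n+'0.png') for n in ('scene','top')]
cv2.imwrite('st.png',cv2.resize(cv2.vconcat(a),(480,600)))"
```

```text
(no output)
```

View pics/scene0.png

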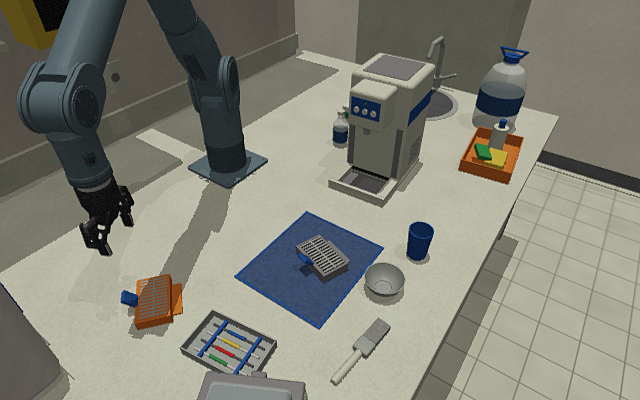

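View pics/top0.png

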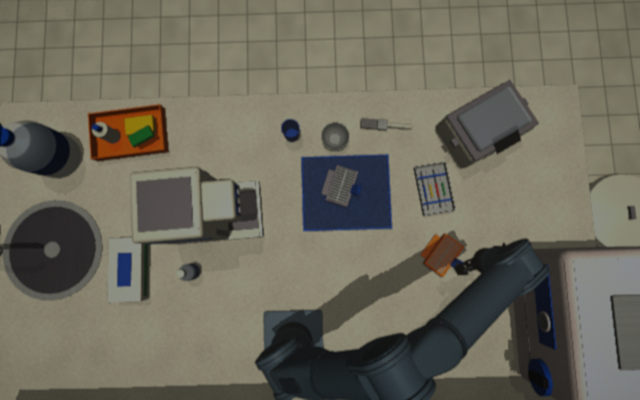

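The scene view shows the grey tray on the mat at about (322,258), its grip at (303,258), and the orange look-alike at (155,300). The top view has the tray at (340,186), grip at (356,188) and the purifier recess at (245,211). Now I'll triangulate.

Run:
```python
from h import *
np.set_printoptions(precision=4,suppress=True)
P={'grip':((301.3,257.9),(355.7,187.3)),'tray':((319.4,261.1),(340.1,186)),'tongue?':((336.8,250),(326.9,180.6)),'recess':((359.9,182.8),(245.3,211.3)),'lip':((370.8,171.8),(229.9,210.3)),'spout':((369.6,132.3),(231.5,205.)),'purif':((362.2,186.5),(245.3,211.3))}
for k,(s,t) in P.items(): print(k,*tri([ray('scene',s),ray('top',t)]))
print('tongue top z=.004',atz(ray('top',(326.9,180.6)),.004), atz(ray('scene',(336.8,250)),.004))
```

```text
grip [ 0.5487 -0.2544  0.0559] [np.float64(0.007417056273644542), np.float64(0.007417056273644616)]
tray [ 0.5657 -0.1977  0.0016] [np.float64(0.004160423188894572), np.float64(0.004160423188894614)]
tongue? [ 0.588  -0.1454  0.0159] [np.float64(0.0015128677491714798), np.float64(0.0015128677491714508)]
recess [0.4798 0.1677 0.0203] [np.float64(0.000733130842193713), np.float64(0.0007331308421937234)]
lip [0.4864 0.2244 0.0365] [np.float64(0.0024047115219893085), np.float64(0.0024047115219894537)]
spout [0.4877 0.1811 0.2183] [np.float64(0.0038068608331031217), np.float64(0.00380686083310295)]
purif [0.484  0.1727 0.002 ] [np.float64(0.002383390742401359), np.float64(0.002383390742401314)]
tongue top z=.004 [ 0.5912 -0.1448  0.004 ] [ 0.5811 -0.1368  0.004 ]
```

```bash
cat >> h.py <<'E'
from scipy.spatial.transform import Rotation as Ro
def fr(p,yaw,pitch=0):  # thing frame; pitch>0 = front raised
    T=np.eye(4); T[:3,:3]=Ro.from_euler('ZY',[yaw,pitch],degrees=True).as_matrix(); T[:3,3]=p; return T
a=np.radians(40)
def grasp(s):  # tool in tray, TCP s m down the bar from its end
    zt=np.array([np.sin(a),0,-np.cos(a)]); yt=np.array([0,-1.,0]); xt=np.cross(yt,zt)
    T=np.eye(4); T[:3,:3]=np.c_[xt,yt,zt]; T[:3,3]=np.array([-.0668,0,.0577])+s*zt; return T
def move(T,ref=None):
    st=manip.observe()
    C=np.eye(4); C[:3,:3]=st['tcp_rot']; C[:3,3]=st['eef_pos']
    if ref is not None: C=ref
    D=np.linalg.inv(C)@T
    print('xyz mm',np.round(D[:3,3]*1000,1),'rot deg',np.round(np.degrees(Ro.from_matrix(D[:3,:3]).as_rotvec()),2))
E
python3 - <<'E'
from h import *
# tray origin from landmarks, yaw 70
T=fr([.567,-.205,.004],70)
G=T@grasp(-.10); print(G.round(3)); move(G)
E
```

```text
[[ 0.262  0.94   0.22   0.522]
 [ 0.72  -0.342  0.604 -0.328]
 [ 0.643  0.    -0.766  0.138]
 [ 0.     0.     0.     1.   ]]
xyz mm [ 324.9 -125.8   93. ] rot deg [ 15.32  37.99 -42.11]
```

Call:
step_arm:
  targets:
    - {"xyz": [165,-65,10],"delta_rot": [5,12.7,-14],"grip": 0}
    - {"xyz": [165,-65,10],"delta_rot": [5,12.7,-14],"grip": 0}
    - {"xyz": [165,-65,10],"delta_rot": [5,12.7,-14],"grip": 0}
    - {"xyz": [325,-125,80],"delta_rot": [15.3,38,-42.1],"grip": 0}
    - {"xyz": [325,-125,80],"delta_rot": [15.3,38,-42.1],"grip": 0}
    - {"xyz": [325,-125,80],"delta_rot": [15.3,38,-42.1],"grip": 0}
    - {"xyz": [325,-125,80],"delta_rot": [15.3,38,-42.1],"grip": 0}
    - {"xyz": [325,-125,80],"delta_rot": [15.3,38,-42.1],"grip": 0}

```text
t: 2.2
eef_pos: [0.5218, -0.3302, 0.1494]
tcp_rot: [[0.265, 0.939, 0.22], [0.719, -0.345, 0.604], [0.643, -0.002, -0.766]]
wrist_force: [-1.1, -1.2, -0.5]
finger_gap: 1.001
gripper_force: 0.0
```

```bash
cat > look.py <<'E'
import sys
from h import *
np.set_printoptions(precision=4,suppress=True)
st=manip.observe(); print(st['t'],st['joints'],st['eef_pos'],st['finger_gap'],st['wrist_force']); print(np.array(st['tcp_rot']))
st=manip.observe(); snap('wrist',sys.argv[1]+'.png')
import pickle; R={'st':{k:st[k] for k in('tcp_rot','eef_pos')}}
for q in sys.argv[2:]:
    L=manip.landmark_of('wrist',q); R[q]=[(np.array(d['centre'])*[640,400],d['score']) for d in L]
    print(q,[(np.round(c,1),round(s,2)) for c,s in R[q][:3]])
pickle.dump(R,open(sys.argv[1]+'.pkl','wb'))
E
python3 look.py w1 tongue_tip grip_end drip_tray
```

```text
2.2 [ 1.0925  0.8441 -0.455   1.4771 -0.3316  1.1778  0.552 ] [ 0.5218 -0.3302  0.1494] 1.0011134791495948 [-1.1185 -1.2494 -0.4756]
[[ 0.2654  0.9386  0.2204]
 [ 0.7186 -0.345   0.6039]
 [ 0.6428 -0.0019 -0.766 ]]
tongue_tip [(array([325.5, 116.4]), 0.88), (array([122.4,  21.4]), 0.46)]
grip_end [(array([324.3, 199. ]), 0.56)]
drip_tray [(array([323.5, 164.9]), 0.94)]
```

View pics/w1.png

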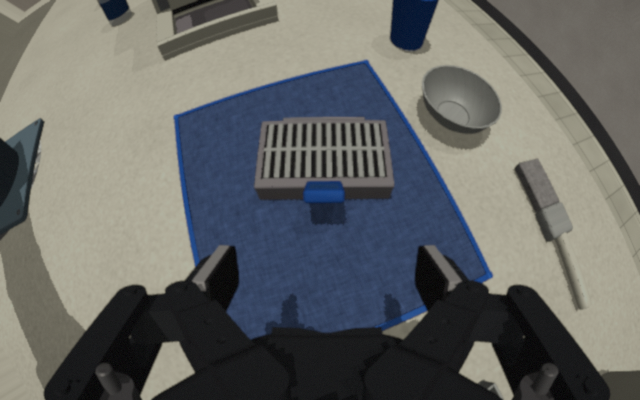

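The wrist view shows the tray centred and square: box top corners at about (264,121), (385,121), (392,188), (257,189), blue grip end at about (324,191), tongue edge at (324,118), and the purifier foot at the top left. I'll fit the tray pose.

```bash
cat >> h.py <<'E'
from scipy.optimize import least_squares
def proj(X,st):
    m=manip.camera_model('wrist'); K=m['K']; W=np.eye(4); W[:3,:3]=st['tcp_rot']; W[:3,3]=st['eef_pos']
    M=np.linalg.inv(W@np.array(m['T_tool_cam'])); c=(M[:3,:3]@np.atleast_2d(X).T).T+M[:3,3]
    r=np.hypot(c[:,0],c[:,1]); th=np.arctan2(r,c[:,2])
    return np.c_[K[0,2]+K[0,0]*th*c[:,0]/r, K[1,2]+K[1,1]*th*c[:,1]/r]
def fit(obj,pts,st,x0,zfix=None):
    obj=np.array(obj)/1000.; pts=np.array(pts)
    f=lambda p:(proj((fr([p[0],p[1],p[2] if zfix is None else zfix],p[3]*10)@np.c_[obj,np.ones(len(obj))].T)[:3].T if 0 else (fr([p[0],p[1],p[2] if zfix is None else zfix],p[3]*10)@np.c_[obj,np.ones(len(obj))].T)[:3].T,st)-pts).ravel()
    s=least_squares(f,x0,loss='soft_l1'); return s.x*[1,1,1,10],s.fun.reshape(-1,2)
E
sed -i 's/f=lambda p:.*/f=lambda p:(proj((fr([p[0],p[1],p[2] if zfix is None else zfix],p[3]*10)@np.c_[obj,np.ones(len(obj))].T)[:3].T,st)-pts).ravel()/' h.py
python3 - <<'E'
from h import *; import pickle
np.set_printoptions(precision=4,suppress=True)
st=pickle.load(open('w1.pkl','rb'))['st']
im=cv2.imread('pics/w1.png'); 
O=[[42.5,70,30],[42.5,-70,30],[-42.5,-70,30],[-42.5,70,30],[66.5,0,0],[-66.8,0,57.7]]
P=[[264,121],[385,121],[392,188],[257,189],[325.5,116.4],[324,191]]
for z in (None,.004):
    x,r=fit(O,P,st,[.567,-.205,.004,7],z); print(x,r.round(1).tolist())
    T=fr([x[0],x[1],.004 if z else x[2]],x[3])
H=np.array([[42.5,70,30],[42.5,-70,30],[-42.5,-70,30],[-42.5,70,30],[66.5,0,0],[66.5,50,6],[66.5,-50,6],[-66.8,0,57.7],[-66.8,18,57.7],[-66.8,-18,57.7],[-42.5,70,0],[-42.5,-70,0]])/1000
for u,v in proj((T@np.c_[H,np.ones(len(H))].T)[:3].T,st): cv2.circle(im,(round(u*1),round(v)),1,(0,255,0),-1)
cv2.imwrite('pics/w1o.png',cv2.resize(im[80:260,200:450],None,fx=3,fy=3))
move(T@grasp(.030)); print(T@grasp(.030))
E
```

```text
[ 0.5707 -0.1912 -0.0065 69.7268] [[0.7, 0.1], [-0.1, -0.0], [0.7, -2.4], [-0.7, -3.5], [-0.5, 4.1], [-0.0, 4.1]]
[ 0.5684 -0.1983  0.004  69.7131] [[-1.3, -0.7], [2.3, -0.8], [3.6, -0.5], [-3.3, -1.7], [-0.3, 3.4], [0.1, 6.7]]
xyz mm [ -3.   -2.3 145.5] rot deg [-0.08  0.12  0.2 ]
[[ 0.2656  0.938   0.2229  0.5519]
 [ 0.7185 -0.3467  0.6029 -0.2429]
 [ 0.6428  0.     -0.766   0.0387]
 [ 0.      0.      0.      1.    ]]
```

View pics/w1o.png

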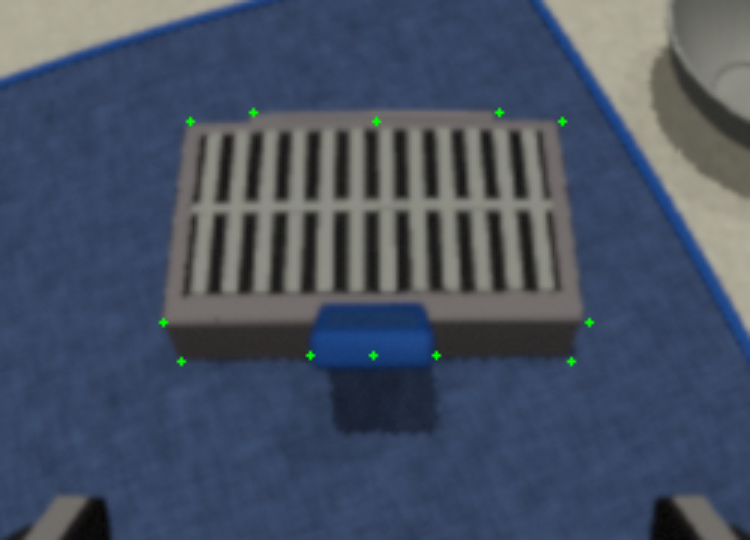

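The overlay matches the tray within a pixel or two. I'll refit with the corners read from this crop.

Run:
```python
from h import *; import pickle
np.set_printoptions(precision=4,suppress=True)
st=pickle.load(open('w1.pkl','rb'))['st']
O=[[42.5,70,30],[42.5,-70,30],[-42.5,-70,30],[-42.5,70,30],[66.5,50,6],[66.5,-50,6],[-66.8,0,57.7],[-42.5,70,0],[-42.5,-70,0]]
P=[[263.3,120.7],[385.7,120.7],[393.3,186.7],[255.3,187.3],[284.7,117.3],[366,117.3],[323.7,195],[260.7,199.3],[390.7,199.3]]
for z in (None,.004):
    x,r=fit(O,P,st,[.567,-.205,.004,7],z); print(x,r.round(1).tolist())
    T=fr([x[0],x[1],.004 if z else x[2]],x[3]); move(T@grasp(.028))
```

```text
[ 0.5694 -0.195  -0.0009 69.7869] [[0.3, 0.0], [0.4, -0.2], [0.9, -0.2], [-0.4, -0.7], [0.0, 0.3], [-0.7, 0.2], [0.4, 1.5], [-0.1, -0.2], [-1.8, -0.2]]
xyz mm [ -3.4  -2.4 149.4] rot deg [-0.04  0.12  0.14]
[ 0.5687 -0.1978  0.0311 69.8223] [[-0.5, -0.7], [1.6, -1.0], [2.5, 0.1], [-1.3, -0.4], [-0.4, -0.5], [0.0, -0.6], [0.8, 2.0], [-0.9, 0.3], [-0.4, 0.3]]
xyz mm [ -2.5  -2.1 143.9] rot deg [-0.01  0.12  0.12]
```

Call:
step_arm:
  targets:
    - {"xyz": [-1,-2,50],"delta_rot": [0,0,0],"grip": 0}
    - {"xyz": [-1,-2,100],"delta_rot": [0,0,0],"grip": 0}
    - {"xyz": [-1,-2,125],"delta_rot": [0,0,0],"grip": 0}
    - {"xyz": [-1,-2,138],"delta_rot": [0,0,0],"grip": 0}
    - {"xyz": [-1,-2,145],"delta_rot": [0,0,0],"grip": 0}
    - {"xyz": [-1,-2,145],"delta_rot": [0,0,0],"grip": 0}

```text
t: 3.15
eef_pos: [0.5526, -0.242, 0.04]
tcp_rot: [[0.262, 0.939, 0.221], [0.72, -0.343, 0.603], [0.642, 0.001, -0.767]]
wrist_force: [-0.2, -0.4, 0.7]
finger_gap: 0.999
gripper_force: 0.0
```

```bash
python3 look.py w2 grip_end; python3 -c "
import cv2;im=cv2.imread('pics/w2.png')[120:400,150:500];cv2.imwrite('pics/w2c.png',cv2.resize(im,None,fx=2,fy=2))"
```

```text
3.15 [ 0.9991  0.9585 -0.477   1.607  -0.3506  0.9001  0.5704] [ 0.5526 -0.242   0.04  ] 0.9992903227060893 [-0.2087 -0.3705  0.6945]
[[ 0.262   0.9394  0.2209]
 [ 0.7204 -0.3427  0.6029]
 [ 0.6421  0.0012 -0.7666]]
grip_end [(array([320.1, 287. ]), 0.77)]
```

View pics/w2c.png

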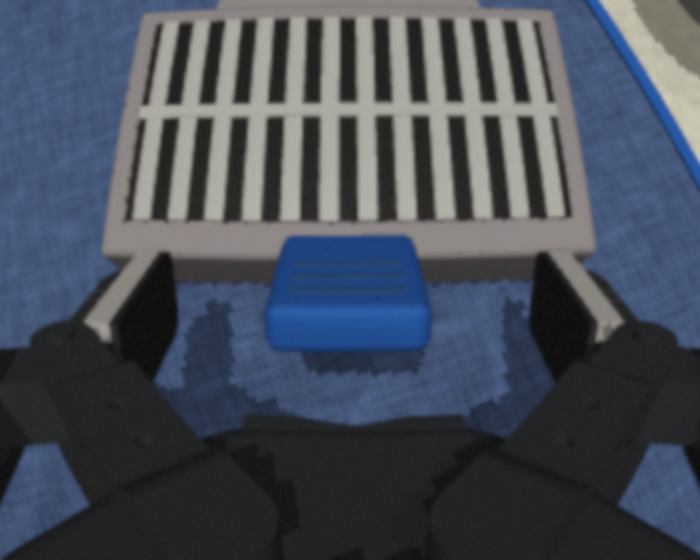

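The blue bar sits centred between the open pads. Closing now.

Call:
step_arm:
  targets:
    - {"xyz": [0,0,0],"delta_rot": [0,0,0],"grip": 255}
    - {"xyz": [0,0,0],"delta_rot": [0,0,0],"grip": 255}
    - {"xyz": [0,0,0],"delta_rot": [0,0,0],"grip": 255}
    - {"xyz": [0,0,0],"delta_rot": [0,0,0],"grip": 255}
    - {"xyz": [0,0,0],"delta_rot": [0,0,0],"grip": 255}
    - {"xyz": [0,0,0],"delta_rot": [0,0,0],"grip": 255}
  force: 90

```text
t: 4.0
eef_pos: [0.5524, -0.2418, 0.04]
tcp_rot: [[0.262, 0.939, 0.221], [0.72, -0.343, 0.604], [0.643, 0.001, -0.766]]
wrist_force: [-1.9, -1.7, 5.0]
finger_gap: 0.4
gripper_force: 90.0
```

Run:
```python
from h import *
st=manip.observe(); print(st['t'],st['finger_gap'],st['gripper_force'],st['wrist_force'],st['eef_pos'])
W=np.eye(4); W[:3,:3]=st['tcp_rot']; W[:3,3]=st['eef_pos']
np.save('W_g.npy',W)
# lift: +100 mm world z
T=W.copy(); T[2,3]+=.10; move(T)
```

```text
4.0 0.3995178951278419 89.98618841171265 [-1.93944678 -1.66391637  5.04481174] [ 0.55238286 -0.24177303  0.03995688]
xyz mm [ 64.3   0.1 -76.6] rot deg [ 0. -0.  0.]
```

Run:
```python
from h import *
W=np.load('W_g.npy'); G=np.linalg.inv(fr([.569,-.197,.004],69.8))@W; np.save('G.npy',G); print(G.round(4))
move(fr([.482,-.06,.11],87)@G)
```

```text
[[ 7.661e-01  2.900e-03  6.427e-01 -4.780e-02]
 [ 2.600e-03 -1.000e+00  1.400e-03  1.000e-04]
 [ 6.427e-01  6.000e-04 -7.661e-01  3.600e-02]
 [ 0.000e+00  0.000e+00  0.000e+00  1.000e+00]]
xyz mm [ 145.5 -114.5  -16.4] rot deg [ 1.105e+01  1.000e-02 -1.318e+01]
```

Call:
step_arm:
  targets:
    - {"xyz": [13,0,-15],"delta_rot": [0,0,0],"grip": 255}
    - {"xyz": [39,0,-46],"delta_rot": [0,0,0],"grip": 255}
    - {"xyz": [64,0,-77],"delta_rot": [0,0,0],"grip": 255}
    - {"xyz": [93,-40,-57],"delta_rot": [4,0,-4.5],"grip": 255}
    - {"xyz": [120,-77,-37],"delta_rot": [8,0,-9],"grip": 255}
    - {"xyz": [145,-114,-16],"delta_rot": [11,0,-13.2],"grip": 255}
    - {"xyz": [145,-114,-16],"delta_rot": [11,0,-13.2],"grip": 255}
    - {"xyz": [145,-114,-16],"delta_rot": [11,0,-13.2],"grip": 255}

```text
t: 5.0
eef_pos: [0.4801, -0.1083, 0.1453]
tcp_rot: [[0.037, 0.999, 0.034], [0.766, -0.05, 0.64], [0.641, 0.002, -0.767]]
wrist_force: [1.2, -0.7, -2.3]
finger_gap: 0.407
gripper_force: 90.7
```

```bash
python3 look.py w3 recess lip_edge spout_tip tongue_tip purifier
```

```text
5.0 [ 0.9582  0.7094 -0.5886  1.8324 -0.32    0.998   0.6023] [ 0.4801 -0.1083  0.1453] 0.4066954045691509 [ 1.1878 -0.6621 -2.2754]
[[ 0.037   0.9987  0.0339]
 [ 0.7664 -0.0501  0.6404]
 [ 0.6413  0.0023 -0.7673]]
recess [(array([320.8,  76.3]), 0.56)]
lip_edge [(array([315.9,  41.6]), 0.69)]
spout_tip []
tongue_tip [(array([321.7, 121.2]), 0.81)]
purifier [(array([320.2,  79.7]), 0.75)]
```

View pics/w3.png

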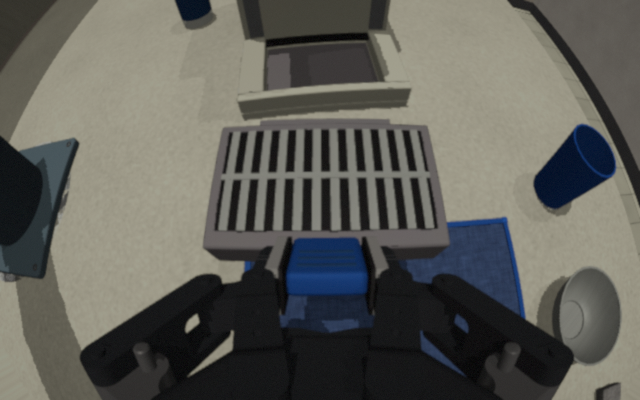

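The tray is held firmly with the recess directly ahead: rim front corners at about (238,100) and (410,88), recess opening from (265,40) to (385,85), and the lip as a dark band at (318,38). I'll zoom in for the corners.

```bash
python3 -c "
import cv2;im=cv2.imread('pics/w3.png')[0:140,225:425];cv2.imwrite('pics/w3c.png',cv2.resize(im,None,fx=4,fy=4,interpolation=cv2.INTER_CUBIC))"
```

```text
(no output)
```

View pics/w3c.png

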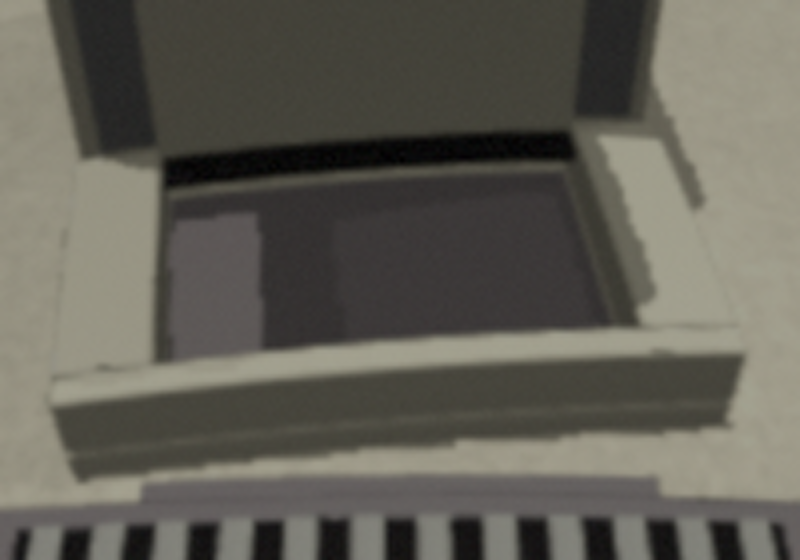

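Run:
```python
from h import *; import pickle
np.set_printoptions(precision=4,suppress=True)
R=pickle.load(open('w3.pkl','rb')); st=R['st']
O=[[-57,106,36],[-57,-106,36],[-45,74,36],[-45,-74,36],[69,74,36],[69,-74,36],[55,74,26],[55,-74,26],[69,106,36]]
P=[[238.8,100.8],[410.8,88],[264,91.3],[384.5,82],[265.5,38],[368.8,33],[266.5,46.8],[368.3,40],[246.3,39.5]]
for z in (None,0.):
    x,r=fit(O,P,st,[.484,.17,0.,8.7],z); print(x,r.round(1).tolist())
# held tray check: box top corners, tongue rear corners in this picture
G=np.load('G.npy'); W=np.eye(4); W[:3,:3]=st['tcp_rot']; W[:3,3]=st['eef_pos']; T=W@np.linalg.inv(G)
H=np.array([[42.5,70,30],[42.5,-70,30],[-42.5,-70,30],[-42.5,70,30],[66.5,50,6],[66.5,-50,6]])/1000
print('tray',T.round(4),proj((T@np.c_[H,np.ones(6)].T)[:3].T,st).round(1).tolist())
im=cv2.imread('pics/w3.png'); 
cv2.imwrite('pics/w3d.png',cv2.resize(im[100:280,190:460],None,fx=2.9,fy=2.9,interpolation=cv2.INTER_CUBIC))
```

```text
[ 0.4888  0.1731 -0.0056 92.991 ] [[-0.7, -0.2], [0.4, 0.3], [0.3, -1.0], [-0.0, -0.0], [1.1, -0.6], [-1.5, -2.0], [0.7, 1.4], [0.2, 1.5], [-1.2, 0.8]]
[ 0.489   0.1675  0.     93.0931] [[-2.1, 0.1], [2.4, 0.2], [-0.5, -0.9], [1.5, -0.2], [0.3, -1.4], [-0.6, -3.0], [-0.1, 0.7], [1.1, 0.7], [-2.4, 0.1]]
tray [[ 0.053  -0.9986 -0.0016  0.4829]
 [ 0.9986  0.053   0.0019 -0.0607]
 [-0.0018 -0.0017  1.      0.1093]
 [ 0.      0.      0.      1.    ]] [[222.9, 123.1], [429.5, 123.6], [451.1, 245.6], [200.3, 244.8], [261.4, 117.2], [391.1, 117.5]]
```

View pics/w3d.png

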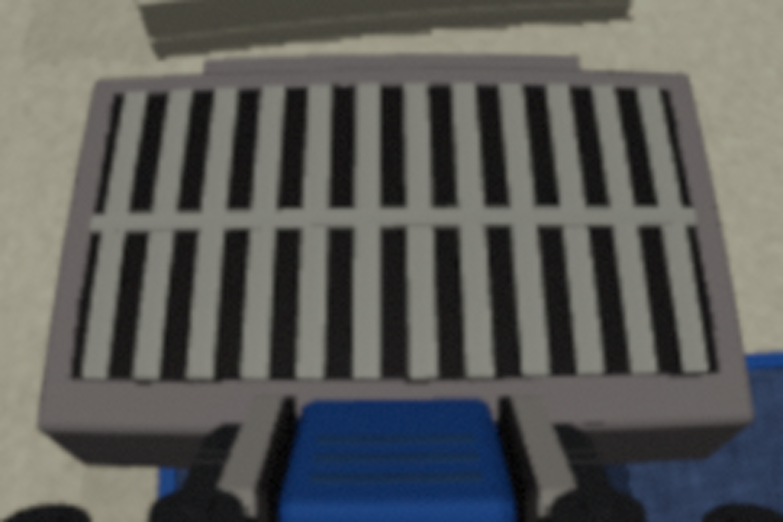

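```bash
cat >> h.py <<'E'
TO=np.array([[42.5,70,30],[42.5,-70,30],[-42.5,-70,30],[-42.5,70,30],[66.5,50,6],[66.5,-50,6]])/1000
def fitheld(P,st,G):
    W=np.eye(4); W[:3,:3]=st['tcp_rot']; W[:3,3]=st['eef_pos']; T0=W@np.linalg.inv(G)
    def D(p): M=np.eye(4); M[:3,:3]=Ro.from_rotvec(p[3:]).as_matrix(); M[:3,3]=p[:3]; return M
    f=lambda p:(proj((T0@D(p)@np.c_[TO,np.ones(6)].T)[:3].T,st)-P).ravel()
    s=least_squares(f,np.zeros(6),x_scale=[.01]*3+[.05]*3); return s.x,s.fun.reshape(-1,2),T0@D(s.x)
E
python3 - <<'E'
from h import *; import pickle
np.set_printoptions(precision=4,suppress=True)
G=np.load('G.npy')
for n,P in (('w1',[[263.3,120.7],[385.7,120.7],[393.3,186.7],[255.3,187.3],[284.7,117.3],[366,117.3]]),('w3',[[223.4,127.6],[427.2,126.2],[448.6,245.9],[203.8,248.3],[260.7,121.4],[389.3,119.7]])):
    st=pickle.load(open(n+'.pkl','rb'))['st']
    g=G if n=='w3' else None
    if g is None:
        W=np.eye(4); W[:3,:3]=st['tcp_rot']; W[:3,3]=st['eef_pos']; g=np.linalg.inv(fr([.569,-.197,.004],69.8))@W
    x,r,T=fitheld(np.array(P),st,g); print(n,'shift mm',x[:3]*1000,'rot deg',np.degrees(x[3:]),abs(r).max())
E
```

```text
w1 shift mm [ 2.6959  0.0831 -6.1227] rot deg [-0.4155 -0.8416 -0.2064] 0.716615118039158
w3 shift mm [ 0.2441  0.0591 -4.2837] rot deg [-0.0915 -0.2108  0.7232] 0.4149517047931681
```

```bash
cat >> h.py <<'E'
PF=fr([.489,.1685,0],93)
def tray_at(tip,pitch,PF=PF):
    T=fr([0,0,0],0,pitch); T[:3,3]=np.array(tip)/1000-T[:3,:3]@[.0665,0,0]; return PF@T
def where(G,PF=PF):
    st=manip.observe(); W=np.eye(4); W[:3,:3]=st['tcp_rot']; W[:3,3]=st['eef_pos']
    T=np.linalg.inv(PF)@W@np.linalg.inv(G); tip=T@[.0665,0,0,1]
    print('t',round(st['t'],2),'tip mm',(tip[:3]*1000).round(1),'eulZY',Ro.from_matrix(T[:3,:3]).as_euler('ZYX',degrees=True).round(2),'F',np.round(st['wrist_force'],1),'gap',round(st['finger_gap'],3))
E
python3 - <<'E'
from h import *
D=np.eye(4); D[:3,:3]=Ro.from_euler('z',.8,degrees=True).as_matrix()
G=np.linalg.inv(D)@np.load('G.npy'); np.save('G2.npy',G)
where(G)
for tip,p in (((-60,0,85),10),((45,0,42),16)): move(tray_at(tip,p)@G)
E
```

```text
t 5.3 tip mm [-162.3   12.2  108.9] eulZY [-5.27  0.02 -0.05] F [ 0.2  0.3 -2.3] gap 0.403
xyz mm [82.4 11.4 75.1] rot deg [ 2.98 -9.96 -4.37]
xyz mm [ 1.466e+02 -1.000e-01  1.710e+02] rot deg [  2.71 -15.95  -4.58]
```

Call:
step_arm:
  targets:
    - {"xyz": [40,6,35],"delta_rot": [1.5,-5,-2.2],"grip": 255}
    - {"xyz": [82,11,75],"delta_rot": [3,-10,-4.4],"grip": 255}
    - {"xyz": [112,6,118],"delta_rot": [2.8,-13,-4.5],"grip": 255}
    - {"xyz": [138,1,153],"delta_rot": [2.7,-16,-4.6],"grip": 255}
    - {"xyz": [147,0,171],"delta_rot": [2.7,-16,-4.6],"grip": 255}
    - {"xyz": [147,0,171],"delta_rot": [2.7,-16,-4.6],"grip": 255}
    - {"xyz": [147,0,171],"delta_rot": [2.7,-16,-4.6],"grip": 255}

```text
t: 6.18
eef_pos: [0.4912, 0.1132, 0.1084]
tcp_rot: [[-0.039, 0.999, -0.013], [0.913, 0.041, 0.405], [0.406, 0.004, -0.914]]
wrist_force: [-0.6, -0.3, -2.9]
finger_gap: 0.404
gripper_force: 90.5
```

```bash
python3 look.py w4 lip_edge tongue_tip; python3 -c "
from h import *
where(np.load('G2.npy'))
im=cv2.imread('pics/w4.png')[0:300,120:520];cv2.imwrite('pics/w4c.png',cv2.resize(im,None,fx=2,fy=2,interpolation=cv2.INTER_CUBIC))"
```

```text
6.175 [ 0.3986  0.583  -0.5584  2.0169 -0.2142  0.6056  0.1388] [0.4912 0.1132 0.1084] 0.4041722341360995 [-0.6165 -0.3096 -2.8564]
[[-0.0393  0.9991 -0.0134]
 [ 0.9132  0.0413  0.4055]
 [ 0.4057  0.0037 -0.914 ]]
lip_edge []
tongue_tip []
t 6.33 tip mm [44.3 -0.4 42.3] eulZY [-0.08 16.06 -0.02] F [-0.2 -0.7 -2. ] gap 0.401
```

View pics/w4c.png

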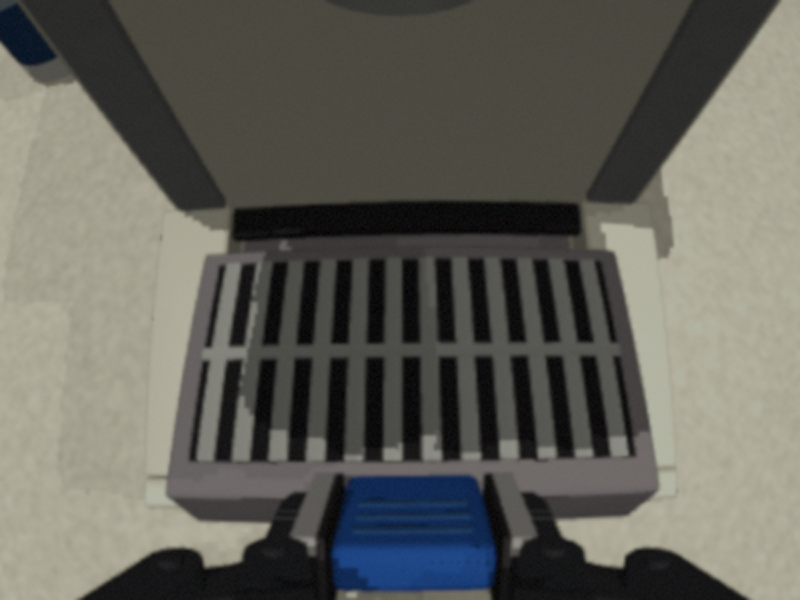

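The view shows the tray poised over the recess with its tongue just in front of the black lip (lip edge from (235,240) to (580,235) in the crop). The tray's rear corners are at (208,256) and (615,251). I'll fit both in this same view to get the relative offset.

Run:
```python
from h import *; import pickle
np.set_printoptions(precision=4,suppress=True)
st=pickle.load(open('w4.pkl','rb'))['st']
O=[[-45,106,36],[-45,-106,36],[55,74,26],[55,-74,26],[69,74,32],[69,-74,32],[-57,106,36],[-57,-106,36]]
P=[[194,235.5],[457.5,234],[237.5,120],[410,117.5],[236.5,104],[410,101.5],[193.5,252.5],[458,248]]
for z in (None,0.):
    x,r=fit(O,P,st,[.489,.17,0.,9.3],z); print(x,r.round(1).tolist())
G=np.load('G2.npy')
W=np.eye(4); W[:3,:3]=st['tcp_rot']; W[:3,3]=st['eef_pos']; T=W@np.linalg.inv(G)
H=TO[:4]; print('tray pred-obs',proj((T@np.c_[H,np.ones(4)].T)[:3].T,st)-[[224,128],[427.5,125.5],[448,246],[204,248]])
print('purifier(.489,.1685,93) pred-obs',(proj((PF@np.c_[np.array(O)/1000,np.ones(8)].T)[:3].T,st)-P).round(1).tolist())
```

```text
[ 0.4885  0.1695 -0.003  93.1649] [[-1.3, 1.0], [0.6, -1.0], [1.2, 0.9], [-0.8, 1.3], [1.7, -0.4], [-0.8, 0.0], [-1.0, -1.0], [0.7, -0.0]]
[ 0.4883  0.169  -0.0271 93.1691] [[-3.2, 1.5], [1.9, -0.5], [-0.0, 0.2], [-0.2, 0.5], [0.5, -1.3], [-0.1, -1.0], [-2.8, -0.3], [1.9, 0.7]]
tray pred-obs [[-2.1911 -3.572 ]
 [ 0.6676 -2.8566]
 [ 3.4848 -1.9948]
 [-2.9724 -1.4796]]
purifier(.489,.1685,93) pred-obs [[-2.6, 1.8], [2.5, 0.5], [0.9, 0.4], [0.8, 1.3], [1.4, -1.1], [1.0, -0.2], [-2.2, -0.0], [2.5, 1.6]]
```

```bash
sed -i 's/^PF=.*/PF=fr([.4884,.169,0],93.1)/' h.py
python3 - <<'E'
from h import *
G=np.load('G2.npy'); where(G)
for tip,p in (((47,0,17),16),((58,0,16),16),((66.5,0,14.5),16)): move(tray_at(tip,p)@G)
E
```

```text
t 6.33 tip mm [43.8 -1.  42.3] eulZY [-0.18 16.06 -0.02] F [-0.2 -0.7 -2. ] gap 0.401
xyz mm [-7.5 -0.8 24.5] rot deg [ 0.09  0.06 -0.15]
xyz mm [ 2.2 -1.  29.8] rot deg [ 0.09  0.06 -0.15]
xyz mm [ 9.3 -1.1 34.7] rot deg [ 0.09  0.06 -0.15]
```

Call:
step_arm:
  targets:
    - {"xyz": [-4,-1,12],"delta_rot": [0,0,0],"grip": 255}
    - {"xyz": [-7.5,-1,24],"delta_rot": [0,0,0],"grip": 255}
    - {"xyz": [-7.5,-1,24.5],"delta_rot": [0,0,0],"grip": 255}
    - {"xyz": [-2.5,-1,27],"delta_rot": [0,0,0],"grip": 255}
    - {"xyz": [2,-1,30],"delta_rot": [0,0,0],"grip": 255}
    - {"xyz": [6,-1,32.5],"delta_rot": [0,0,0],"grip": 255}
    - {"xyz": [9.3,-1,34.7],"delta_rot": [0,0,0],"grip": 255}
    - {"xyz": [9.3,-1,34.7],"delta_rot": [0,0,0],"grip": 255}
    - {"xyz": [9.3,-1,34.7],"delta_rot": [0,0,0],"grip": 255}

```text
t: 7.45
eef_pos: [0.4889, 0.137, 0.0804]
tcp_rot: [[-0.041, 0.999, -0.014], [0.913, 0.043, 0.406], [0.406, 0.004, -0.914]]
wrist_force: [-0.1, -0.3, -2.7]
finger_gap: 0.403
gripper_force: 90.7
```

```bash
python3 look.py w5
python3 - <<'E'
from h import *
G=np.load('G2.npy'); where(G)
im=cv2.imread('pics/w5.png')[0:300,120:520];cv2.imwrite('pics/w5c.png',cv2.resize(im,None,fx=2,fy=2,interpolation=cv2.INTER_CUBIC))
for tip,p in (((67,0,14),12),((67,0,13),8),((67,0,12),4),((67,0,12),0)): move(tray_at(tip,p)@G)
E
```

```text
7.45 [ 0.3414  0.6333 -0.5475  2.0312 -0.2073  0.5268  0.1118] [0.4889 0.137  0.0804] 0.4032771712593913 [-0.0564 -0.2702 -2.6809]
[[-0.0409  0.9991 -0.014 ]
 [ 0.913   0.043   0.4058]
 [ 0.406   0.0038 -0.9139]]
t 7.5 tip mm [67.9  0.4 14.3] eulZY [-3.000e-02  1.604e+01 -1.000e-02] F [ 0.5 -0.6 -3.5] gap 0.403
xyz mm [-7.9  0.5  4.7] rot deg [0.06 4.04 0.01]
xyz mm [-14.8   0.5  10.9] rot deg [0.09 8.04 0.04]
xyz mm [-21.4   0.5  17.4] rot deg [ 0.12 12.04  0.07]
xyz mm [-27.1   0.5  23.5] rot deg [ 0.16 16.04  0.1 ]
```

View pics/w5c.png

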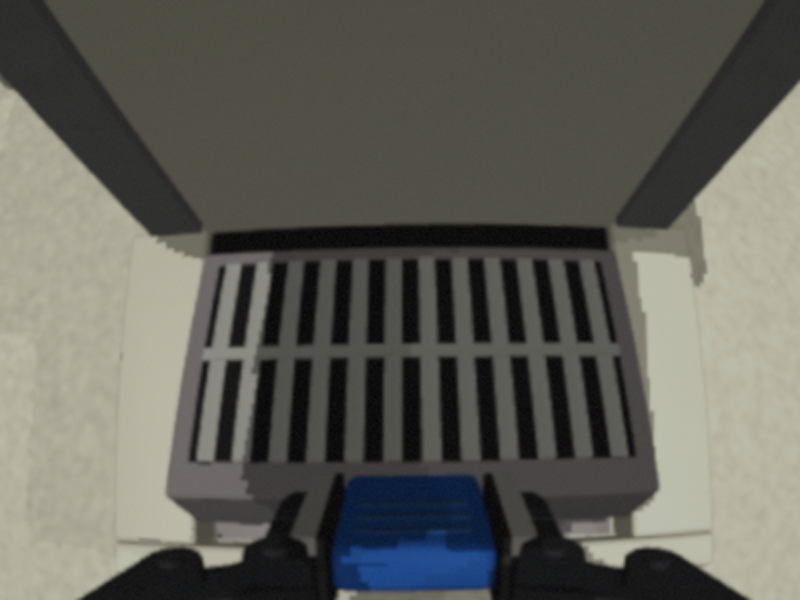

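The tongue is now hidden beneath the black lip, and the tray's front is inside the rim (rim line at about y=540 in the crop). There is no contact force, so I'll lower the front.

Call:
step_arm:
  targets:
    - {"xyz": [0,0,0],"delta_rot": [0,0,0],"grip": 255}
    - {"xyz": [-4,0.5,2.4],"delta_rot": [0,2,0],"grip": 255}
    - {"xyz": [-7.9,0.5,4.7],"delta_rot": [0,4,0],"grip": 255}
    - {"xyz": [-11.4,0.5,7.8],"delta_rot": [0,6,0],"grip": 255}
    - {"xyz": [-14.8,0.5,10.9],"delta_rot": [0,8,0],"grip": 255}
    - {"xyz": [-18.1,0.5,14.1],"delta_rot": [0,10,0],"grip": 255}
    - {"xyz": [-21.4,0.5,17.2],"delta_rot": [0,12,0],"grip": 255}
    - {"xyz": [-21.4,0.5,17.2],"delta_rot": [0,12,0],"grip": 255}

```text
t: 8.5
eef_pos: [0.4903, 0.124, 0.0557]
tcp_rot: [[-0.035, 0.999, -0.022], [0.808, 0.041, 0.588], [0.588, 0.003, -0.809]]
wrist_force: [0.8, -1.0, -1.1]
finger_gap: 0.403
gripper_force: 90.9
```

Run:
```python
from h import *
G=np.load('G2.npy'); where(G)
for tip,p in (((67,0,12),2),((67,0,12),0)): move(tray_at(tip,p)@G)
```

```text
t 8.5 tip mm [66.4 -0.5 11.9] eulZY [-0.12  3.97 -0.09] F [ 0.8 -1.  -1.1] gap 0.403
xyz mm [-2.9 -0.2  2.5] rot deg [ 0.16  1.97 -0.03]
xyz mm [-6.3 -0.2  5. ] rot deg [ 0.17  3.97 -0.01]
```

Call:
step_arm:
  targets:
    - {"xyz": [-1.5,0,1.2],"delta_rot": [0,1,0],"grip": 255}
    - {"xyz": [-2.9,0,2.5],"delta_rot": [0,2,0],"grip": 255}
    - {"xyz": [-4.6,0,3.8],"delta_rot": [0,3,0],"grip": 255}
    - {"xyz": [-6.3,0,5],"delta_rot": [0,4,0],"grip": 255}
    - {"xyz": [-6.3,0,5],"delta_rot": [0,4,0],"grip": 255}

```text
t: 9.12
eef_pos: [0.4902, 0.1225, 0.0483]
tcp_rot: [[-0.035, 0.999, -0.025], [0.765, 0.043, 0.643], [0.643, 0.003, -0.766]]
wrist_force: [0.1, 1.1, -1.0]
finger_gap: 0.402
gripper_force: 90.9
```

Run:
```python
from h import *
where(np.load('G2.npy'))
```

```text
t 9.12 tip mm [67.8 -0.2 12.4] eulZY [-0.02 -0.03 -0.16] F [ 0.1  1.1 -1. ] gap 0.402
```

Call:
step_arm:
  targets:
    - {"xyz": [0,0,0],"delta_rot": [0,0,0],"grip": 120}
    - {"xyz": [0,0,0],"delta_rot": [0,0,0],"grip": 60}
    - {"xyz": [0,0,0],"delta_rot": [0,0,0],"grip": 0}
    - {"xyz": [0,0,0],"delta_rot": [0,0,0],"grip": 0}
    - {"xyz": [0,0,0],"delta_rot": [0,0,0],"grip": 0}
    - {"xyz": [0,0,0],"delta_rot": [0,0,0],"grip": 0}
    - {"xyz": [0,0,-30],"delta_rot": [0,0,0],"grip": 0}
    - {"xyz": [0,0,-60],"delta_rot": [0,0,0],"grip": 0}
    - {"xyz": [0,0,-100],"delta_rot": [0,0,0],"grip": 0}
    - {"xyz": [0,0,-120],"delta_rot": [0,0,0],"grip": 0}
    - {"xyz": [0,0,-120],"delta_rot": [0,0,0],"grip": 0}

```text
t: 10.5
eef_pos: [0.4941, 0.0443, 0.1408]
tcp_rot: [[-0.035, 0.999, -0.022], [0.767, 0.041, 0.641], [0.641, 0.006, -0.767]]
wrist_force: [0.8, 0.5, -0.1]
finger_gap: 0.997
gripper_force: 0.0
```

```bash
python3 look.py w6 tongue_tip drip_tray lip_edge
python3 - <<'E'
from h import *
im=cv2.imread('pics/w6.png')[20:260,200:460];cv2.imwrite('pics/w6c.png',cv2.resize(im,None,fx=2.5,fy=2.5,interpolation=cv2.INTER_CUBIC))
E
```

```text
10.5 [ 0.8112  0.7228 -0.7526  1.9296 -0.2921  0.8137  0.4251] [0.4941 0.0443 0.1408] 0.997223586094414 [ 0.7988  0.5433 -0.0882]
[[-0.0354  0.9991 -0.022 ]
 [ 0.7667  0.0413  0.6407]
 [ 0.641   0.0058 -0.7675]]
tongue_tip []
drip_tray [(array([325.1, 168.8]), 0.85)]
lip_edge [(array([326.7, 121.5]), 0.58)]
```

View pics/w6c.png

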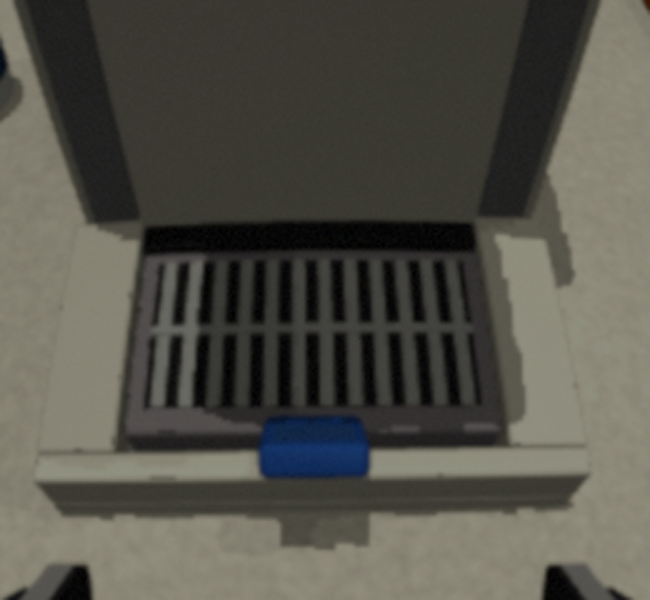

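The view shows the tray level in the recess, rear under the lip, grip over the rim, fingers clear. A numeric check of the pose follows.

Run:
```python
from h import *; import pickle
np.set_printoptions(precision=4,suppress=True)
st=pickle.load(open('w6.pkl','rb'))['st']
c=lambda L:np.array(L)/2.5+[200,20]
O=[[-45,106,36],[-45,-106,36],[55,74,26],[55,-74,26],[69,74,32],[69,-74,32],[-57,106,36],[-57,-106,36]]
P=c([[40,453],[586,446],[145,256],[475,250],[143,226],[475,222],[38,484],[588,475]])
x,r=fit(O,P,st,[.488,.169,0,9.3]); print('pur',x,r.round(1).tolist())
P2=c([[150,254],[475,250],[499,432],[126,436]])
y,r=fit(TO[:4]*1000,P2,st,[.488,.169,.012,9.3]); print('tray',y,r.round(1).tolist())
print('tray in purifier',np.linalg.inv(fr(x[:3],x[3]))@np.r_[y[:3],1],y[3]-x[3])
s=manip.observe(); print(s['t'],s['gripper_force'],s['wrist_force'])
```

```text
pur [ 0.4886  0.1695 -0.0032 93.4262] [[-0.7, -0.2], [0.7, -0.5], [0.4, 1.1], [-0.5, 1.9], [1.6, 0.4], [-1.2, 0.5], [-1.4, -1.0], [1.8, -0.7]]
tray [ 0.4887  0.1715  0.0074 92.9783] [[-0.8, 0.4], [0.0, 1.3], [0.5, -0.3], [0.0, -0.9]]
tray in purifier [ 0.0021 -0.0002  0.0106  1.    ] -0.4479438620263352
10.7 0.0 [-0.0232  0.5145 -0.0155]
```

The tray is at x +2, y 0, z 10.6 mm relative to the purifier, within 0.5° in yaw. That means it is seated and released, so I'm handing in.

```bash
python3 -c "
from plant import manip
print(manip.job_done())"
```

```text
the job is handed in; nothing more can be done
None
```

The drip tray is refitted: its tongue went under the lip with the front raised about 16°, then I lowered it level into the recess and let go. A last camera fit put it about 2 mm from its seated place. I handed the job in at about 11 s; no verdict came back.

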